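# Set the rivet-stop dial four clicks on and lock it

## Task

The stop of the riveting fixture must come up by four clicks: push the peg of the click-stop dial gently round with a fingertip, clockwise as seen from above, exactly four clicks on from where it stands, without pinching the peg. Then push the locking slide beside the drum fully home towards the dial, so that the setting is locked. Leave everything else on the table where it is.

Things in the scene. Friction and masses are not known exactly. Their poses are not given: they have to be found in the camera images.
- adjuster: click-stop adjuster bolted to the table, cannot move: dark steel base plate 140 x 225 x 12 mm, grey round drum (diameter 124 mm, top 36 mm above the table) with an aluminium dial on it. Origin on the table, on the dial's axis, under the drum; its z axis is up, its y axis points from the dial to the locking slide; the plate spans x -70 to +70, y -70 to +155 mm.
- dial_axis (a point): point on the dial's turning axis (vertical) at the dial's upper face, 49 mm above the table. The dial is a knurled disc of diameter 104 mm with a flat face (in its middle a 3 mm high cap of diameter 22 mm); 12 white marks on the drum's rim show the click positions, 30 degrees apart.
- peg_top (a point): centre of the top of the finger peg, a dark steel pin of diameter 12 mm (15 mm at its foot) that stands 22 mm high on the dial's face, 40 mm from the axis; its top is 71 mm above the table. A black line on the dial's face runs from the cap to the peg.
- dial (a joint): angle of the dial, rad, growing clockwise as seen from above. It clicks into place at every 30 degrees (multiples of 0.5236) and starts at 0, 1, 2 or 3 clicks; it can turn from -0.1 to 3.8. Leaving a click takes 2 to 4 N at the peg; once a little more than half way (15 to 17 degrees) it snaps on by itself to the next click and stays there, so the peg runs ahead of the finger.
- lock (a joint): travel of the locking slide, m: it starts open between 0 and 0.006 and is fully home at its stop at 0.030; it moves towards the dial's axis (along the adjuster's -y) against about 1.5 N of friction, stays where it is left, and goes home only when the dial rests in a click; home, its nose keeps the dial from turning.
- lock_face (a point): middle of the upper edge of the locking slide's outer face (the face to push on, away from the dial), 37.5 mm above the table. The slide's tab is a steel block 36 mm wide, 12 mm thick along its travel, standing from 13 to 37 mm above the table between two low guide rails (19 mm high); open, its outer face is 121 mm from the dial's axis.
- eraser: eraser 19 x 43 x 13 mm lying loose in front of the adjuster, a bystander; origin under its centre
- tape_roll: teal roll of tape, diameter 46, 12 mm high, loose in front of the adjuster, a bystander; origin under its centre
- screwdriver: screwdriver with yellow handle, 198 mm long, 23 mm high, loose behind the adjuster, a bystander; origin under its centre
- washer_box: small white and green carton 36 x 50 x 22 mm, loose behind the adjuster, a bystander; origin under its centre
- glue_bottle: white glue bottle with orange nozzle, diameter 32, 85 mm tall, standing loose beside the dial on the side away from the locking slide, a bystander; origin under its centre
- pliers: red-handled pliers 175 x 54 x 13 mm lying loose left of the adjuster, a bystander; origin under its centre

How it is judged (in metres and radians):
On the way, in this order (a step that is already met when the one before it is completed fails the run):
1. the dial rests four clicks clockwise of its start, the locking slide still open (distance of peg_top from where it was at the start of the episode between 0.0671 and 0.0713 m and value of joint dial above 1.833 rad and value of joint lock below 0.012 m), for 0.3 s.
2. the locking slide is pushed home (value of joint lock above 0.027 m), for 0.2 s.
At the end, for the whole second after the job is handed in: The dial rests exactly four clicks (120 degrees, within 6) clockwise of where it started, and the locking slide is within 3 mm of its stop (distance of peg_top from where it was at the start of the episode between 0.0671 and 0.0713 m and value of joint dial above 1.833 rad and value of joint lock above 0.027 m and velocity of joint dial between -0.05 and 0.05 rad/s); the robot touches nothing.
It fails at once if the dial or its peg was pinched or pushed with more than 25 N (contact force between the fingers and dial above 25 N).
It fails at once if the locking slide was pushed in before the dial had been turned (value of joint lock above 0.015 m and distance of peg_top from where it was at the start of the episode below 0.0613 m).
It fails at once if a bystander was lifted or shifted by more than 20 mm (distance of any of eraser, tape_roll, screwdriver, washer_box, glue_bottle, pliers from where it was at the start of the episode above 0.02 m).
It also fails if it takes over 61 s, if anything falls off the work surface, if the arm or the gripper's body presses on something with over 40 N, if the wrist force passes 120 N, or if a joint passes its speed limit or range.

## Robot

A 7-joint arm with a two-finger parallel gripper is mounted at the origin on a cart in front of the work surface, level with it; the furniture and walls round the work are solid. World frame = base frame: x ahead of the robot, y to its left, z up, the work surface at z = 0. Lengths are in m, angles in degrees, forces in N, time in s.
With the tool pointing down it reaches from about 0.4 to 0.925 m from the base axis. Payload 5.6 kg.
Tool frame: the origin (TCP) lies midway between the tips of the shut fingers; the grasp point (between the pads) lies 19 mm behind it; z points along the fingers, y is the line along which they close (so a half turn about z gives the same grasp; the last joint's range is limited). The gripper opens to 85 mm and grips with 20 to 120 N. Pads are 22 mm wide; open, the fingers measure 114 mm over their backs; the gripper's body (76 mm by 85 mm) begins 54 mm behind the grasp point. The pads swing forward as they close: fully open they stand 13 mm farther back than shut.
Start: joints at [66.979, 26.786, -0.665, 91.828, 0.344, 61.387, -3.226], TCP at [0.228, -0.609, 0.231] pointing down, gripper open.
Joint ranges: [-144.91, 144.91], [-17.63, 115.5], [-89.93, 88.59], [15.96, 139.68], [-74.01, 254.01], [8.47, 105.57], [-167.45, 167.45]. Speed limits (degrees/s): [147.25, 147.25, 180, 180, 180, 180, 180].

## Interface

Orientations are given as [roll, pitch, yaw] about the fixed x, y, z axes, in that order (R = Rz(yaw) Ry(pitch) Rx(roll)).
In Python, from rig import r, vision gives the robot as it stands. The module is installed in compiled form; this text tells all that it offers.
- The arm moves only by the tool send_rows, never from a script. Its argument "moves" is a list of rows, each a list of 4 numbers: the shift along the tool's x, y, z in m, then the turn about the tool's z in degrees. In form: [[dx, dy, dz, roll], ...]. A call has 1 to 5 rows; each row shifts and turns the commanded pose from where the row before left it, along the tool's axes as they then stand; what a row does not reach is not made up. A row lasts 1/10 s, in which the tool goes at most 50 mm and 8.59 degrees, less where a joint would pass 70% of its speed; a pose out of reach is approached as far as the arm can. A call is refused whole if a number of a shift passes 0.05 or a number of a turn 8.59, either way. A call with a gripper value outside its range is refused whole. "claw" is the opening, from 0 (shut) to 1 (fully open), set as the call begins (left out, the last holds). The fingers move at their own pace and stop on an object; "squeeze" is the grip in N (left out, the last holds). Time passes only in rows, so rows that do not move let the fingers close. It gives the time, the measured TCP pose, the force, the opening and the grip force at its end, in the units of the state.
- r.sense(): the state, without advancing time (a new reading comes with each control period).
- vision.capture(name): name is "scene" or "top" or "wrist"; returns a dict with "img" (480x640x3 uint8, blue, green, red), "depth" (480x640 float32, m along the optical axis (not along the pixel's ray), 0 where there is no reading), "fx", "fy", "cx", "cy" (pixels), "pose" (4x4, takes a point from camera to world coordinates); the wrist camera has in their place "hand_eye" (4x4, takes a point from camera to tool coordinates, whose origin is the TCP and whose axes are the flange's). Camera axes: x right, y down, z forward; pixel columns grow to the right and rows downward; lengths in m; the calibration is good to about 2 mm. A picture is of the moment at which its call begins: read the wrist's pose just before it.
- r.close_job(): hands the job in; it is judged then, once.
The state is a dict: "clock": time; "joint_pos": joint angles; "qd": joint speeds; "effort": joint torques, N m; "tool_pos": TCP position; "eef_rot": TCP orientation; "wrist_force": force on the tool from outside, world axes, zero at the start; "torque": the same for the moment, N m; "finger_gap": opening from 0.0 (shut) to 1.0 (fully open); "gripper_force": force on a finger pad.
Only numpy, scipy, OpenCV 4.12 (cv2) and the standard library are available. Lean on these libraries where they do the work, as an engineer would, in place of code of your own. Each camera call takes 0.05 s, during which the arm holds its last target. There are 200 camera calls.

## Working session

There is one attempt and no reset: what is moved stays moved. The work goes in short steps, Python scripts to look and compute and a tool call to move; the robot and the scene stay as the last step left them, time stands still between calls to the robot, and variables do not carry over. Pictures are saved under pics/ and viewed, at most 10 in all, crops included, and the job is handed in when it is done.

Besides the shell and the picture viewer there is one more tool, called after ">>>" as a command line: name --pt "numbers of a row" for each row, then --argument value for the rest. send_rows: Moves the arm, as the interface text tells. Its arguments: {"type":"object","properties":{"moves":{"type":"array"},"claw":{"type":"number"},"squeeze":{"type":"number"}},"required":["moves"]}

```bash
mkdir -p pics
python3 - <<'E'
from rig import r, vision
import cv2,numpy as np
print(r.sense())
for n in("scene","top"):
    c=vision.capture(n); cv2.imwrite(f"pics/{n}0.png",c["img"]); np.savez(f"{n}0.npz",**c)
    print(n,c["fx"],c["cx"],c["cy"],np.round(c["pose"],3).tolist())
E
```

```text
{'clock': 0.0, 'joint_pos': array([66.97856699, 26.8361662 , -0.66465074, 91.8845717 ,  0.34477297,
       61.38712479, -3.22686954]), 'qd': array([-0.03494528, -0.09057724,  0.04140171, -0.00704213, -0.02634357,
        0.00201757,  0.02374319]), 'effort': array([-2.08507113e-04, -5.32383442e+01,  2.12674623e-02, -2.51307553e+01,
        1.13323994e-02,  7.82781310e-03, -1.22606245e-06]), 'tool_pos': array([ 0.22796733, -0.60807755,  0.23031009]), 'eef_rot': array([-1.79894419e+02,  8.27275698e-03,  2.05533115e+01]), 'wrist_force': array([-1.2107403 ,  0.1894809 , -0.04233132]), 'torque': array([-0.06818049, -0.00140857, -0.02242767]), 'gripper_force': 0.0, 'finger_gap': 1.0018357724671794}
scene 461.069837596851 315.45950484574263 239.19700126594117 [[-0.831, -0.403, 0.382, 0.244], [-0.556, 0.62, -0.554, 0.473], [-0.014, -0.673, -0.74, 0.714], [0.0, 0.0, 0.0, 1.0]]
top 569.4012241571377 313.9692581749569 234.95315876706496 [[0.024, -0.993, 0.118, 0.428], [-1.0, -0.026, -0.015, -0.006], [0.018, -0.118, -0.993, 1.182], [0.0, 0.0, 0.0, 1.0]]
```

View pics/top0.png

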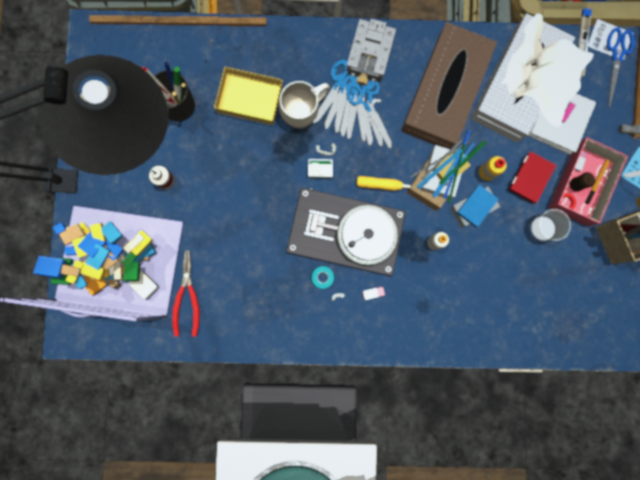

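View pics/scene0.png

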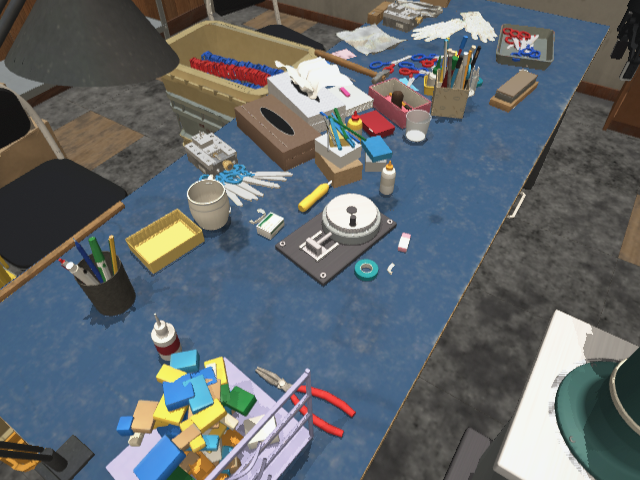

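The top view shows the adjuster with the dial at about (368,234), the slide on its left (world +y), and the glue bottle at (438,241). I'll enlarge and measure.

```bash
cat > h.py <<'E'
import numpy as np,cv2
def ray(c,u,v,z,T=None):
    T=c["pose"] if T is None else T
    d=T[:3,:3]@[(u-c["cx"])/c["fx"],(v-c["cy"])/c["fy"],1]; o=T[:3,3]
    return o+d*(z-o[2])/d[2]
E
python3 - <<'E'
from h import *
c=dict(np.load("top0.npz")); s=dict(np.load("scene0.npz"))
a=cv2.resize(c["img"][180:305,280:460],None,fx=4.4,fy=4.4,interpolation=cv2.INTER_CUBIC)
cv2.imwrite("pics/topc.png",a)
b=cv2.resize(s["img"][180:290,265:415],None,fx=5,fy=5,interpolation=cv2.INTER_CUBIC)
cv2.imwrite("pics/scc.png",b)
E
```

```text
(no output)
```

View pics/topc.png

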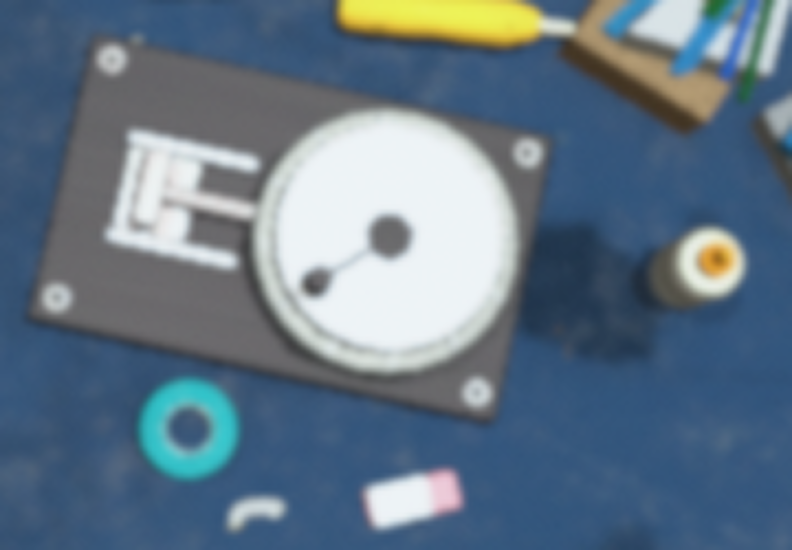

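View pics/scc.png

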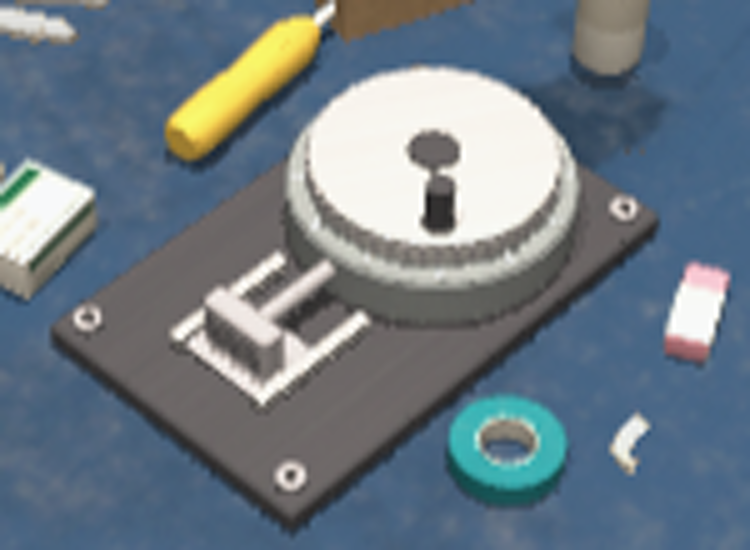

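Run:
```python
from h import *
c=dict(np.load("top0.npz")); s=dict(np.load("scene0.npz"))
t=lambda x,y,z:ray(c,280+(x+.5)/4.4-.5,180+(y+.5)/4.4-.5,z)
q=lambda x,y,z:ray(s,265+(x+.5)/5-.5,180+(y+.5)/5-.5,z)
P=lambda n,p:print(n,np.round(p*1000,1))
S=[t(x,y,.013) for x,y in((112,60),(527,153),(477,392),(56,297))]
S2=[q(x,y,.013) for x,y in((88,319),(624,207),(291,476))]
for p in S:P("screw",p)
for p in S2:P("screwS",p)
yax=((S[0]-S[1])+(S[3]-S[2]))/2; print("yaxis deg",np.degrees(np.arctan2(yax[1],yax[0])),np.linalg.norm(S[0]-S[1]),np.linalg.norm(S[1]-S[2]))
m=sum(S)/4; u=yax/np.linalg.norm(yax); P("axis from plate",m-u*.0425)
P("capT",t(390,236,.052));P("capS",q(434,150,.052))
# drum/dial ellipse centre
P("dialT",t(395,240,.049)); 
A=t(390,236,.052);B=t(314,283,.071);P("pegT",B);P("pegS",q(440,183,.071))
print(np.linalg.norm((B-A)[:2]),np.degrees(np.arctan2((B-A)[1],(B-A)[0])))
P("lockS",q(238,320,.0375));P("lockT",t(138,183,.0375))
P("bottle",t(716,260,.085));P("tape",t(189,428,.012));P("eraser",t(412,500,.013))
# bright dial contour centre, both views
```

```text
screw [654.8  -3.4  13. ]
screw [ 615.5 -200.8   13. ]
screw [ 501.8 -178.    13. ]
screw [541.4  19.9  13. ]
screwS [656.3  -5.3  13. ]
screwS [ 503.2 -181.1   13. ]
screwS [542.7  17.2  13. ]
yaxis deg 78.70469520127716 0.20126189382855528 0.11592519236342767
axis from plate [ 570.1 -132.2   13. ]
capT [ 569.4 -132.    52. ]
capS [ 569.4 -131.6   52. ]
dialT [ 568.  -134.6   49. ]
pegT [545.  -96.2  71. ]
pegS [548.6 -99.4  71. ]
0.043324112174257134 124.23254374304598
lockS [592.1 -20.4  37.5]
lockT [592.8 -16.9  37.5]
bottle [ 558.3 -272.9   85. ]
tape [481.8 -43.7  12. ]
eraser [ 450.8 -148.1   13. ]
```

Measurements agree between views: axis ≈ (0.570,-0.132), slide direction 78.7°, peg at ≈123.5° (radius 40 mm). I'll move above the spot behind the peg with fingers shut.

>>> send_rows --pt "0.03 -0.024 0 0" --pt "0.03 -0.024 0 0" --pt "0.03 -0.024 0 0" --pt "0.03 -0.024 0 0" --pt "0.03 -0.024 0 0" --claw 0 --squeeze 20

```text
clock: 0.6
tool_pos: [0.327, -0.442, 0.2309]
eef_rot: [-180.0, 0.0, 20.6]
wrist_force: [1.1, 0.3, -0.0]
finger_gap: 0.144
gripper_force: 0.0
```

>>> send_rows --pt "0.03 -0.024 0 0" --pt "0.03 -0.024 0 0" --pt "0.03 -0.024 0 0" --pt "0.03 -0.024 0 0" --pt "0.03 -0.024 0 0"

```text
clock: 1.1
tool_pos: [0.4252, -0.2771, 0.2311]
eef_rot: [-180.0, 0.0, 20.5]
wrist_force: [0.4, -0.3, 0.1]
finger_gap: -0.004
gripper_force: 0.0
```

>>> send_rows --pt "0.03 -0.024 0 0" --pt "0.03 -0.024 0 0" --pt "0.02 -0.02 0 -6.5" --pt "0 0 0 -6.5" --pt "0 0 0 0"

```text
clock: 1.6
tool_pos: [0.476, -0.1858, 0.2309]
eef_rot: [-180.0, 0.0, 33.7]
wrist_force: [-0.4, -0.9, -0.2]
finger_gap: -0.0
gripper_force: 0.0
```

Run:
```python
from rig import r, vision
from h import *
from scipy.spatial.transform import Rotation as R
s=r.sense(); c=vision.capture("wrist")
T=np.eye(4);T[:3,:3]=R.from_euler("xyz",s["eef_rot"],degrees=True).as_matrix();T[:3,3]=s["tool_pos"]
c["pose"]=T@c["hand_eye"]; np.savez("w1.npz",**c); cv2.imwrite("pics/w1.png",c["img"])
print(s["clock"],s["tool_pos"],s["eef_rot"],s["joint_pos"],s["finger_gap"],s["wrist_force"])
```

```text
1.6 [ 0.47597815 -0.18581412  0.230942  ] [-1.79959641e+02  2.00279700e-02  3.36933428e+01] [ 31.77145774  14.61743776 -16.50032615 110.22645541   4.95374537
  55.87723753 -43.31597168] -1.207231260260597e-06 [-0.36663979 -0.94509895 -0.17040538]
```

View pics/w1.png

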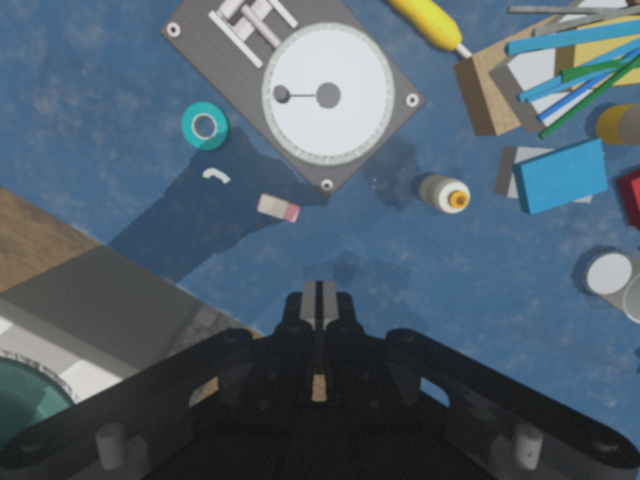

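The wrist view shows the dial cap at about (328,95), the peg top at (282,93), and the line between them nearly parallel to tool y, as planned.

Run:
```python
from h import *
c=dict(np.load("w1.npz")); g=cv2.cvtColor(c["img"],cv2.COLOR_BGR2GRAY)
m=(g<140).astype(np.uint8); k=cv2.getStructuringElement(cv2.MORPH_ELLIPSE,(7,7)); m=cv2.morphologyEx(m,cv2.MORPH_OPEN,k)
_,_,st,ce=cv2.connectedComponentsWithStats(m[50:140,265:370]); print(st,ce+[265,50])
A=ray(c,328,95,.052);P=ray(c,282,93,.071);F=ray(c,285,95,.049+.002)
print(A,P,np.linalg.norm((P-A)[:2]),np.degrees(np.arctan2(*(P-A)[1::-1])))
for u,v in((174,30),(412,100),(327,185)):print(ray(c,u,v,.013))
print(c["pose"][:3,3])
```

```text
[[   0    0  105   90 8998]
 [   0    0   11   13   80]
 [  58   34   10    9   69]
 [   9   36   16   17  196]
 [   0   70   11   20  107]] [[318.70971327  94.45543454]
 [268.2         54.3375    ]
 [327.68115942  87.76811594]
 [281.37244898  94.38265306]
 [268.08411215 132.8317757 ]]
[ 0.56984566 -0.13423259  0.052     ] [ 0.54817375 -0.10312395  0.071     ] 0.03791331100382415 124.86309613828463
[0.54138251 0.01760268 0.013     ]
[ 0.61596238 -0.20310018  0.013     ]
[ 0.50169223 -0.18043437  0.013     ]
[ 0.53347625 -0.1486792   0.37335004]
```

>>> send_rows --pt "0.0274 -0.0107 0 0" --pt "0.0274 -0.0107 0 0" --pt "0.0274 -0.0107 0 0" --pt "0 0 0.04 0" --pt "0 0 0.04 0"

```text
clock: 2.15
tool_pos: [0.5278, -0.1151, 0.1512]
eef_rot: [179.8, -0.1, 33.4]
wrist_force: [-0.4, -0.7, 0.2]
finger_gap: 0.002
gripper_force: 0.0
```

>>> send_rows --pt "0 0 0.04 0" --pt "0 0 0.03 0" --pt "0 0 0.015 0" --pt "0 0 0.008 0" --pt "0 0 0 0"

```text
clock: 2.65
tool_pos: [0.5266, -0.115, 0.058]
eef_rot: [-180.0, 0.0, 33.5]
wrist_force: [0.3, -0.2, -0.5]
finger_gap: -0.001
gripper_force: 0.0
```

```bash
cat > st.py <<'E'
from rig import r, vision
from h import *
s=r.sense(); c=vision.capture("wrist")
print(s["clock"],s["tool_pos"],s["eef_rot"],s["wrist_force"],s["joint_pos"])
A=np.array([.5697,-.1328]);y=np.radians(s["eef_rot"][2]);d=A-s["tool_pos"][:2]
print("A in tool",d@[np.cos(y),np.sin(y)],d@[np.sin(y),-np.cos(y)])
import sys
cv2.imwrite(sys.argv[1],c["img"])
E
python3 st.py pics/w2.png
```

```text
2.65 [ 0.52659347 -0.11503991  0.05804981] [-1.79986154e+02  3.21894110e-02  3.34719584e+01] [ 0.28094409 -0.20757774 -0.50347864] [ 20.81241754  31.52365505 -15.07742272 113.21729935  13.10940545
  36.90377428 -59.20233625]
A in tool 0.026162359530961455 0.038589178924621534
```

View pics/w2.png

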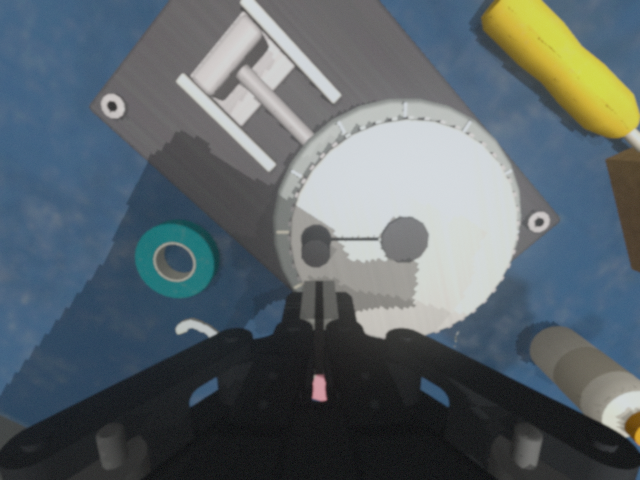

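The closeup shows the peg (316,240) straight ahead of the shut fingertips (318,285), clear by several mm. Next I work out an arc of rows.

```bash
cat > arc.py <<'E'
import sys
from rig import r
import numpy as np
# peg travel angles (contact) list -> rows from current pose
A=np.array([.5697,-.1328]);s=r.sense();p=s["tool_pos"][:2];y=s["eef_rot"][2]
a,b,n=map(float,sys.argv[1:4]);R=.0437
print("clock",s["clock"],"z",s["tool_pos"][2],"j7",s["joint_pos"][6])
for k in np.linspace(a,b,int(n)):
    f=np.radians(124+23.6-k); q=A+R*np.array([np.cos(f),np.sin(f)]); yn=42-0.8*k
    w=np.radians(y); d=q-p
    print(np.round([d@[np.cos(w),np.sin(w)],d@[np.sin(w),-np.cos(w)],0,y-yn],4).tolist(),round(k,1))
    p,y=q,yn
E
python3 arc.py -6 60 23
```

```text
clock 2.7 z 0.0589439185259162 j7 -59.1878504619894
[0.0037, 0.0004, 0.0, -13.3121] -6.0
[0.0022, -0.0006, 0.0, 2.4] -3.0
[0.0022, -0.0006, 0.0, 2.4] 0.0
[0.0022, -0.0006, 0.0, 2.4] 3.0
[0.0022, -0.0005, 0.0, 2.4] 6.0
[0.0022, -0.0005, 0.0, 2.4] 9.0
[0.0022, -0.0005, 0.0, 2.4] 12.0
[0.0022, -0.0005, 0.0, 2.4] 15.0
[0.0022, -0.0004, 0.0, 2.4] 18.0
[0.0022, -0.0004, 0.0, 2.4] 21.0
[0.0023, -0.0004, 0.0, 2.4] 24.0
[0.0023, -0.0004, 0.0, 2.4] 27.0
[0.0023, -0.0003, 0.0, 2.4] 30.0
[0.0023, -0.0003, 0.0, 2.4] 33.0
[0.0023, -0.0003, 0.0, 2.4] 36.0
[0.0023, -0.0003, 0.0, 2.4] 39.0
[0.0023, -0.0003, 0.0, 2.4] 42.0
[0.0023, -0.0002, 0.0, 2.4] 45.0
[0.0023, -0.0002, 0.0, 2.4] 48.0
[0.0023, -0.0002, 0.0, 2.4] 51.0
[0.0023, -0.0002, 0.0, 2.4] 54.0
[0.0023, -0.0001, 0.0, 2.4] 57.0
[0.0023, -0.0001, 0.0, 2.4] 60.0
```

>>> send_rows --pt "0.0037 0.0004 0 -7" --pt "0 0 0 -6.3" --pt "0.0022 -0.0006 0 2.4" --pt "0.0022 -0.0006 0 2.4" --pt "0.0022 -0.0006 0 2.4"

```text
clock: 3.2
tool_pos: [0.5341, -0.1083, 0.0602]
eef_rot: [179.8, -0.0, 39.5]
wrist_force: [-2.3, -3.3, 1.6]
finger_gap: -0.001
gripper_force: 1.8
```

>>> send_rows --pt "0.0022 -0.0005 0 2.4" --pt "0.0022 -0.0005 0 2.4" --pt "0.0022 -0.0005 0 2.4" --pt "0.0022 -0.0005 0 2.4" --pt "0.0022 -0.0004 0 2.4"

```text
clock: 3.7
tool_pos: [0.5423, -0.0994, 0.0603]
eef_rot: [179.9, -0.1, 27.5]
wrist_force: [0.0, 0.4, 0.4]
finger_gap: -0.004
gripper_force: 0.0
```

```bash
python3 arc.py 21 48 10; python3 st.py pics/w3.png
```

```text
clock 3.7 z 0.06029651574848105 j7 -65.84695355684761
[0.0019, -0.0009, 0.0, 2.2938] 21.0
[0.0023, -0.0004, 0.0, 2.4] 24.0
[0.0023, -0.0004, 0.0, 2.4] 27.0
[0.0023, -0.0003, 0.0, 2.4] 30.0
[0.0023, -0.0003, 0.0, 2.4] 33.0
[0.0023, -0.0003, 0.0, 2.4] 36.0
[0.0023, -0.0003, 0.0, 2.4] 39.0
[0.0023, -0.0003, 0.0, 2.4] 42.0
[0.0023, -0.0002, 0.0, 2.4] 45.0
[0.0023, -0.0002, 0.0, 2.4] 48.0
3.7 [ 0.54234675 -0.09936625  0.06029652] [ 1.79861484e+02 -1.40977291e-01  2.74937626e+01] [0.00551045 0.42516914 0.43503654] [ 17.64274526  31.90508525 -13.56995939 111.72590071  11.81925589
  37.48790397 -65.84695356]
A in tool 0.008829242603481315 0.04228545778734196
```

View pics/w3.png

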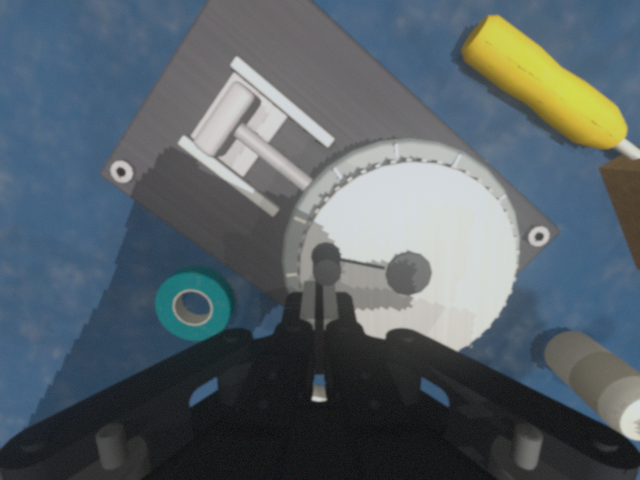

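>>> send_rows --pt "0 0 0 0" --pt "0 0 0 0" --pt "0 0 0 0"

```text
clock: 4.05
tool_pos: [0.5413, -0.099, 0.0588]
eef_rot: [180.0, -0.0, 27.7]
wrist_force: [0.4, -0.2, -0.5]
finger_gap: 0.003
gripper_force: 0.0
```

```bash
cat > dial.py <<'E'
from rig import r, vision
from h import *
from scipy.spatial.transform import Rotation as R
from scipy.ndimage import median_filter
def meas(c,T,A=(.5697,-.1328)):
    g=cv2.cvtColor(c["img"],cv2.COLOR_BGR2GRAY).astype(np.float32)
    # cap centre shift: refine not needed (calibration 2 mm)
    an=np.radians(np.arange(-180,180,.5)); rr=np.arange(.014,.028,.0005)
    P=np.stack([A[0]+rr[:,None]*np.cos(an),A[1]+rr[:,None]*np.sin(an),np.full((len(rr),len(an)),.049),np.ones((len(rr),len(an)))],-1)
    q=P@np.linalg.inv(T).T; u=c["fx"]*q[...,0]/q[...,2]+c["cx"]; v=c["fy"]*q[...,1]/q[...,2]+c["cy"]
    I=cv2.remap(g,u.astype(np.float32),v.astype(np.float32),cv2.INTER_LINEAR)
    D=np.median(median_filter(I,(1,41),mode="wrap")-I,axis=0); D=median_filter(D,3)
    k=D.argmax(); return an[k]*180/np.pi,D[k],sorted(D[np.abs((np.arange(len(D))-k+360)%720-360)>20])[-1]
def wrist():
    s=r.sense(); c=vision.capture("wrist")
    T=np.eye(4);T[:3,:3]=R.from_euler("xyz",s["eef_rot"],degrees=True).as_matrix();T[:3,3]=s["tool_pos"]
    return c,T@c["hand_eye"]
if __name__=="__main__":
    w=dict(np.load("w1.npz")); print("start",meas(w,w["pose"]))
    print("now",meas(*wrist()))
    t=vision.capture("top"); print("top",meas(t,t["pose"]))
    t=dict(np.load("top0.npz"));print("top start",meas(t,t["pose"]))
E
python3 dial.py; python3 arc.py 21 48 10
```

```text
start (np.float64(124.5), np.float32(55.618652), np.float32(0.39453125))
now (np.float64(93.00000000000001), np.float32(95.98242), np.float32(1.3916016))
top (np.float64(-23.0), np.float32(0.29101562), np.float32(0.1665039))
top start (np.float64(122.50000000000001), np.float32(9.510254), np.float32(0.0))
clock 4.15 z 0.058459011818332504 j7 -65.73171702983731
[0.0028, 0.0001, 0.0, 2.4571] 21.0
[0.0023, -0.0004, 0.0, 2.4] 24.0
[0.0023, -0.0004, 0.0, 2.4] 27.0
[0.0023, -0.0003, 0.0, 2.4] 30.0
[0.0023, -0.0003, 0.0, 2.4] 33.0
[0.0023, -0.0003, 0.0, 2.4] 36.0
[0.0023, -0.0003, 0.0, 2.4] 39.0
[0.0023, -0.0003, 0.0, 2.4] 42.0
[0.0023, -0.0002, 0.0, 2.4] 45.0
[0.0023, -0.0002, 0.0, 2.4] 48.0
```

One click on (124.5°→93°). Second click.

>>> send_rows --pt "0.0026 -0.0002 0 2.4" --pt "0.0023 -0.0004 0 2.4" --pt "0.0023 -0.0004 0 2.4" --pt "0.0023 -0.0003 0 2.4" --pt "0.0023 -0.0003 0 2.4"

```text
clock: 4.65
tool_pos: [0.5505, -0.0929, 0.0581]
eef_rot: [-180.0, 0.1, 15.6]
wrist_force: [-3.9, -1.3, 2.2]
finger_gap: 0.001
gripper_force: 1.9
```

>>> send_rows --pt "0.0023 -0.0003 0 2.4" --pt "0.0023 -0.0003 0 2.4" --pt "0.0023 -0.0003 0 2.4" --pt "0.0023 -0.0002 0 2.4" --pt "0.0023 -0.0002 0 2.4"

```text
clock: 5.15
tool_pos: [0.5619, -0.0896, 0.058]
eef_rot: [180.0, 0.1, 3.5]
wrist_force: [0.0, 0.3, -0.6]
finger_gap: 0.004
gripper_force: 0.0
```

>>> send_rows --pt "0 0 0 0" --pt "0 0 0 0" --pt "0 0 0 0"

```text
clock: 5.45
tool_pos: [0.5621, -0.0893, 0.0582]
eef_rot: [-180.0, 0.0, 3.7]
wrist_force: [-0.4, 0.9, 0.3]
finger_gap: 0.002
gripper_force: 0.0
```

```bash
python3 dial.py|grep now; python3 arc.py 51 78 10
```

```text
now (np.float64(61.50000000000001), np.float32(94.211426), np.float32(1.1669922))
clock 5.55 z 0.05826171592305591 j7 -86.27187601707146
[0.0025, 0.0002, 0.0, 2.4731] 51.0
[0.0023, -0.0002, 0.0, 2.4] 54.0
[0.0023, -0.0001, 0.0, 2.4] 57.0
[0.0023, -0.0001, 0.0, 2.4] 60.0
[0.0023, -0.0001, 0.0, 2.4] 63.0
[0.0023, -0.0001, 0.0, 2.4] 66.0
[0.0023, -0.0, 0.0, 2.4] 69.0
[0.0023, -0.0, 0.0, 2.4] 72.0
[0.0023, 0.0, 0.0, 2.4] 75.0
[0.0023, 0.0, 0.0, 2.4] 78.0
```

Two clicks (≈62°). Third.

>>> send_rows --pt "0.0025 0 0 2.4" --pt "0.0023 -0.0001 0 2.4" --pt "0.0023 -0.0001 0 2.4" --pt "0.0023 -0.0001 0 2.4" --pt "0.0023 -0.0001 0 2.4"

```text
clock: 6.05
tool_pos: [0.5728, -0.0889, 0.058]
eef_rot: [-180.0, 0.2, -8.4]
wrist_force: [-2.8, 0.8, 3.1]
finger_gap: 0.002
gripper_force: 1.9
```

>>> send_rows --pt "0.0023 -0.0001 0 2.4" --pt "0.0023 0 0 2.4" --pt "0.0023 0 0 2.4" --pt "0.0023 0 0 2.4" --pt "0.0023 0 0 2.4"

```text
clock: 6.55
tool_pos: [0.585, -0.0917, 0.0582]
eef_rot: [180.0, 0.0, -20.4]
wrist_force: [-0.3, -0.1, 0.2]
finger_gap: 0.0
gripper_force: 0.0
```

>>> send_rows --pt "0 0 0 0" --pt "0 0 0 0" --pt "0 0 0 0"

```text
clock: 6.85
tool_pos: [0.585, -0.0915, 0.0582]
eef_rot: [-180.0, 0.0, -20.3]
wrist_force: [-0.5, 0.4, -0.4]
finger_gap: -0.003
gripper_force: 0.0
```

```bash
python3 dial.py|grep now; python3 arc.py 81 108 10
```

```text
now (np.float64(30.5), np.float32(88.64453), np.float32(2.203125))
clock 6.95 z 0.05824898965124353 j7 -105.59695479707267
[0.0023, 0.0003, 0.0, 2.4801] 81.0
[0.0023, 0.0001, 0.0, 2.4] 84.0
[0.0023, 0.0001, 0.0, 2.4] 87.0
[0.0023, 0.0001, 0.0, 2.4] 90.0
[0.0023, 0.0002, 0.0, 2.4] 93.0
[0.0023, 0.0002, 0.0, 2.4] 96.0
[0.0023, 0.0002, 0.0, 2.4] 99.0
[0.0023, 0.0002, 0.0, 2.4] 102.0
[0.0023, 0.0003, 0.0, 2.4] 105.0
[0.0023, 0.0003, 0.0, 2.4] 108.0
```

Three clicks (≈31°). Fourth.

>>> send_rows --pt "0.0023 0.0003 0 2.4" --pt "0.0023 0.0001 0 2.4" --pt "0.0023 0.0001 0 2.4" --pt "0.0023 0.0001 0 2.4" --pt "0.0023 0.0002 0 2.4"

```text
clock: 7.45
tool_pos: [0.5943, -0.0963, 0.058]
eef_rot: [180.0, 0.2, -32.4]
wrist_force: [-2.9, 2.0, 2.8]
finger_gap: 0.0
gripper_force: 1.8
```

>>> send_rows --pt "0.0023 0.0002 0 2.4" --pt "0.0023 0.0002 0 2.4" --pt "0.0023 0.0002 0 2.4" --pt "0.0023 0.0003 0 2.4" --pt "0.0023 0.0003 0 2.4"

```text
clock: 7.95
tool_pos: [0.6035, -0.105, 0.0582]
eef_rot: [180.0, 0.0, -44.4]
wrist_force: [-0.1, 0.2, 0.4]
finger_gap: -0.001
gripper_force: 0.0
```

>>> send_rows --pt "0 0 0 0" --pt "0 0 0 0" --pt "0 0 0 0"

```text
clock: 8.25
tool_pos: [0.6036, -0.105, 0.0583]
eef_rot: [-180.0, 0.0, -44.3]
wrist_force: [-0.1, -0.6, 0.9]
finger_gap: -0.002
gripper_force: 0.0
```

```bash
python3 dial.py|grep now; python3 st.py pics/w4.png
```

```text
now (np.float64(0.5), np.float32(89.20068), np.float32(2.3564453))
8.35 [ 0.60357337 -0.10497854  0.05827631] [-1.79997983e+02  5.71946764e-03 -4.43100988e+01] [-0.18948527  0.30477011  0.35365992] [   3.0378461    35.59046409    4.93304415  103.87826431   -4.40763202
   40.71906284 -123.91376243]
A in tool -0.004804309256565892 0.043570141439522925
```

View pics/w4.png

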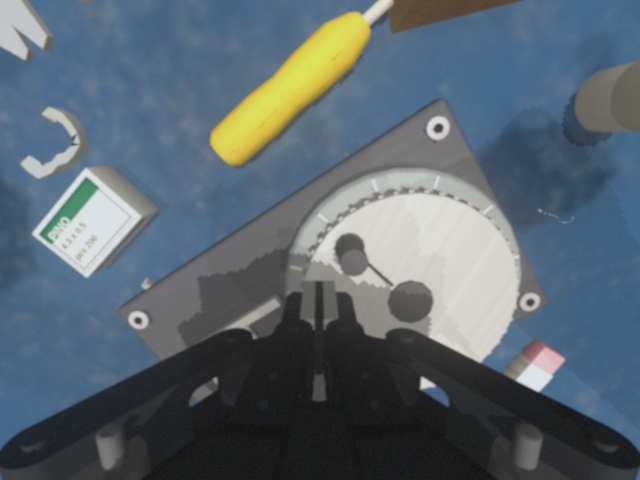

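The wrist view shows the peg (350,255) well ahead of the fingertips, in the fourth click (0.5°). Now lift away, turn the tool to yaw ≈78.7° and go beyond the slide.

>>> send_rows --pt "0 0 -0.03 0" --pt "0 0 -0.05 0" --pt "0 0 0 -8.2" --pt "0 0 0 -8.2" --pt "0 0 0 -8.2"

```text
clock: 8.9
tool_pos: [0.6038, -0.105, 0.139]
eef_rot: [-180.0, -0.1, -19.4]
wrist_force: [-0.2, 0.3, -0.5]
finger_gap: 0.0
gripper_force: 0.0
```

>>> send_rows --pt "0 0 0 -8.2" --pt "0 0 0 -8.2" --pt "0 0 0 -8.2" --pt "0 0 0 -8.2" --pt "0 0 0 -8.2"

```text
clock: 9.4
tool_pos: [0.6035, -0.1052, 0.1383]
eef_rot: [180.0, 0.0, 21.6]
wrist_force: [0.6, 0.5, -0.3]
finger_gap: -0.003
gripper_force: 0.0
```

>>> send_rows --pt "0 0 0 -8.2" --pt "0 0 0 -8.2" --pt "0 0 0 -8.2" --pt "0 0 0 -8.2" --pt "0 0 0 -8.2"

```text
clock: 9.9
tool_pos: [0.6035, -0.1052, 0.1383]
eef_rot: [-180.0, 0.0, 62.6]
wrist_force: [0.5, 0.3, 0.7]
finger_gap: 0.003
gripper_force: 0.0
```

>>> send_rows --pt "0 0 0 -8.2" --pt "0 0 0 -8.2" --pt "0.0386 -0.0093 0 0" --pt "0.0386 -0.0093 0 0" --pt "0.0386 -0.0093 0 0"

```text
clock: 10.4
tool_pos: [0.5989, 0.0147, 0.1383]
eef_rot: [180.0, -0.0, 78.6]
wrist_force: [0.1, 0.6, -0.0]
finger_gap: -0.0
gripper_force: 0.0
```

>>> send_rows --pt "0 0 0 0" --pt "0 0 0 0"

```text
clock: 10.6
tool_pos: [0.599, 0.0151, 0.1384]
eef_rot: [180.0, 0.0, 78.8]
wrist_force: [0.2, 0.5, 0.4]
finger_gap: -0.001
gripper_force: 0.0
```

```bash
python3 - <<'E'
from rig import vision
from dial import meas
t=vision.capture("scene"); print("scene",meas(t,t["pose"]))
import cv2; cv2.imwrite("pics/s5.png",cv2.resize(t["img"][140:300,230:430],None,fx=3.7,fy=3.7))
E
python3 st.py pics/w5.png
```

```text
scene (np.float64(4.5), np.float32(21.09668), np.float32(0.67041016))
10.65 [0.59909927 0.01337668 0.13821901] [1.79993060e+02 4.74925290e-02 7.86628245e+01] [ 1.0016872  -0.50024843  0.56311414] [ 13.76774394  30.71500376 -24.14387253 102.2366274   15.79566343
  50.39523196 -28.86876524]
A in tool -0.1491037554991211 -8.985357436429726e-05
```

View pics/s5.png

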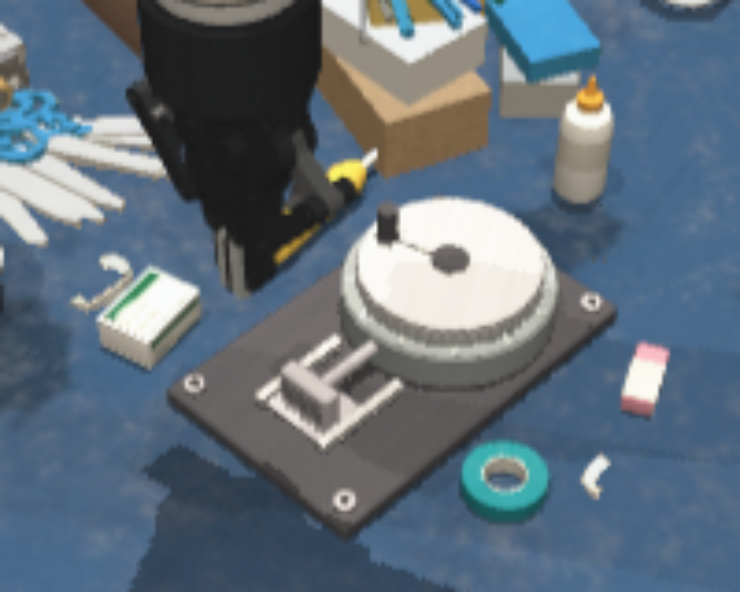

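The scene view shows the dial in its fourth click (4.5° vs ~124° at the start) and the slide still open. Lower behind the slide and push.

>>> send_rows --pt "0 0 0.04 0" --pt "0 0 0.04 0" --pt "0 0 0.022 0" --pt "0 0 0.009 0" --pt "0 0 0 0"

```text
clock: 11.2
tool_pos: [0.5985, 0.0126, 0.0262]
eef_rot: [-179.9, 0.1, 78.6]
wrist_force: [0.5, -0.0, 1.1]
finger_gap: 0.005
gripper_force: 0.0
```

>>> send_rows --pt "-0.005 0 0 0" --pt "-0.005 0 0 0" --pt "-0.004 0 0 0" --pt "-0.004 0 0 0" --pt "-0.004 0 0 0"

```text
clock: 11.7
tool_pos: [0.595, -0.0082, 0.0278]
eef_rot: [179.9, -0.0, 78.6]
wrist_force: [0.4, 1.4, 1.1]
finger_gap: -0.006
gripper_force: 0.8
```

>>> send_rows --pt "-0.004 0 0 0" --pt "-0.004 0 0 0" --pt "-0.004 0 0 0" --pt "-0.003 0 0 0" --pt "-0.003 0 0 0"

```text
clock: 12.2
tool_pos: [0.5913, -0.0254, 0.0273]
eef_rot: [180.0, -0.0, 78.7]
wrist_force: [0.9, 1.1, 1.7]
finger_gap: 0.003
gripper_force: 0.8
```

>>> send_rows --pt "-0.002 0 0 0" --pt "-0.001 0 0 0" --pt "0 0 0 0"

```text
clock: 12.5
tool_pos: [0.5905, -0.0286, 0.0272]
eef_rot: [-180.0, 0.0, 78.6]
wrist_force: [0.5, 1.2, 0.8]
finger_gap: -0.001
gripper_force: 0.3
```

```bash
python3 st.py pics/w6.png
```

```text
12.5 [ 0.59049824 -0.02858925  0.0271865 ] [-1.79986982e+02  2.17684511e-02  7.86382461e+01] [0.47391644 1.20778693 0.79105203] [ 15.06800961  39.04535879 -20.51278911 105.98714536  20.72230063
  38.66232384 -28.95747908]
A in tool -0.10626583234951567 0.0001391712278950747
```

Slide moving (≈1.3 N). Continue gently to the stop.

>>> send_rows --pt "-0.001 0 0 0" --pt "-0.001 0 0 0" --pt "-0.001 0 0 0" --pt "-0.001 0 0 0" --pt "0 0 0 0"

```text
clock: 13.05
tool_pos: [0.5896, -0.0324, 0.0271]
eef_rot: [-180.0, 0.0, 78.6]
wrist_force: [1.1, 1.0, -0.7]
finger_gap: -0.0
gripper_force: 0.5
```

>>> send_rows --pt "-0.001 0 0 0" --pt "-0.001 0 0 0" --pt "0 0 0 0"

```text
clock: 13.35
tool_pos: [0.5894, -0.0329, 0.0272]
eef_rot: [-180.0, -0.1, 78.7]
wrist_force: [-0.1, 4.1, -0.9]
finger_gap: -0.002
gripper_force: 2.4
```

>>> send_rows --pt "-0.001 0 0 0" --pt "-0.001 0 0 0" --pt "0 0 0 0"

```text
clock: 13.65
tool_pos: [0.5894, -0.033, 0.0273]
eef_rot: [180.0, -0.2, 78.8]
wrist_force: [0.8, 7.3, -2.3]
finger_gap: 0.0
gripper_force: 4.3
```

The stop is reached (face ≈91 mm from the axis, force rising). Back off, lift, check.

>>> send_rows --pt "0.01 0 0 0" --pt "0.02 0 0 0" --pt "0 0 -0.04 0" --pt "0 0 -0.05 0" --pt "0 0 -0.05 0"

```text
clock: 14.15
tool_pos: [0.5942, -0.0075, 0.1684]
eef_rot: [-179.9, 0.1, 78.6]
wrist_force: [1.2, -1.1, 0.1]
finger_gap: 0.003
gripper_force: 0.0
```

>>> send_rows --pt "0.04 0 0 0" --pt "0 0 0 0" --pt "0 0 0 0" --pt "0 0 0 0"

```text
clock: 14.55
tool_pos: [0.6023, 0.0311, 0.1665]
eef_rot: [-179.9, 0.1, 78.6]
wrist_force: [-0.2, -0.2, 0.2]
finger_gap: 0.0
gripper_force: 0.0
```

Run:
```python
from rig import r,vision
from dial import meas
import cv2
t=vision.capture("scene"); print("scene",meas(t,t["pose"]),r.sense()["clock"])
cv2.imwrite("pics/s7.png",cv2.resize(t["img"][140:300,230:430],None,fx=3.7,fy=3.7))
```

```text
scene (np.float64(4.5), np.float32(21.575195), np.float32(0.4716797)) 14.6
```

View pics/s7.png

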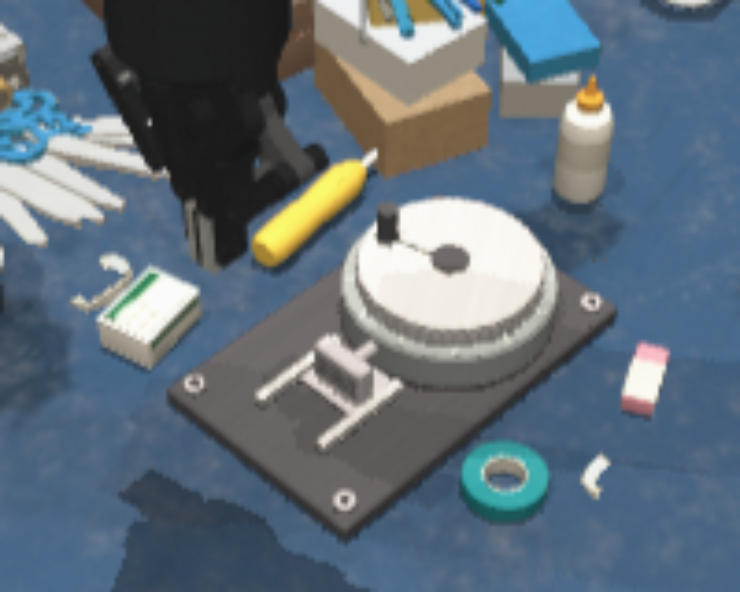

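The slide is home (tab at (345,370)), the dial is unchanged, and the bystanders are untouched.

```bash
python3 -c "
from rig import r
print(r.close_job())"
```

```text
the job is handed in; nothing more can be done
None
```

The dial was pushed four clicks clockwise, the locking slide was pushed home to its stop, and the job is handed in; the last camera check showed the dial about 120° on from its start and the bystanders in view unmoved, but the hand-in returned no verdict.

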